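# Dry-fit a five-part clay lantern on the banding wheel

### The arm

A 6-joint arm with a two-finger parallel gripper is mounted at the origin on the work surface. World frame = base frame: x ahead of the robot, y to its left, z up, the work surface at z = 0. Lengths are in mm, angles in rad, forces in N, time in s.
With the tool pointing down it reaches from about 300 to 775 mm from the base axis. Payload 14.6 kg.
Tool frame: the origin (TCP) lies on the centre line of the jaws, within the pads' length; the fingertips stand 19 mm ahead of it and the grasp point (between the pads) is the TCP (bot.tip_reach is the distance from the TCP to the fingertips, in mm); y points along the fingers, x is the direction in which the jaws open and shut, and the axes are right-handed (so a half turn about y gives the same grasp; the last joint's range is limited). The gripper opens to 85 mm and grips with 20 to 120 N. Pads are 22 mm wide; open, the fingers measure 114 mm over their backs; the gripper's body (76 mm by 85 mm) begins 54 mm behind the grasp point. The pads swing forward as they close: fully open they stand 13 mm farther back than shut.
Start: joints at [1.159, 0.3, 1.521, -0, 1.321, -0.067], TCP at [185.902, 517.62, 250.281] pointing down, gripper open.
Joint ranges: [-3.03, 3.03], [-0.79, 2.21], [0.23, 2.52], [-1.04, 4.18], [0, 3.07], [-2.55, 2.55]. Speed limits (rad/s): [2.22, 2.22, 2.57, 3.14, 3.14, 3.14].

### API

Orientations are given as a unit quaternion [w, x, y, z].
In Python, from rig import bot gives the robot as it stands. Calls block until the motion is done:
- bot.move_to(position, orientation): joint-space move of the TCP to a pose.
- bot.servo_line(position, attitude=None, speed=150, until_force=None): straight line of the TCP; attitude=None keeps the orientation; speed is the mean speed in mm/s. With until_force (N) it stops when the force on the tool has changed by that much, and returns True; else False.
- bot.move_joints(angles): joint-space move.
- bot.move_gripper(opening, grip_force=None): finger opening in mm; grip_force is the grip in N (None keeps the last); returns when the fingers have stopped.
- bot.dwell(seconds).
- bot.ik(position, orientation): joint angles nearest the present ones, or None.
- bot.read_state(): the state.
- bot.read_camera(name): name is "side" or "top" or "wrist"; returns a dict with "image" (420x560x3 uint8, blue, green, red), "depth" (420x560 float32, mm along the optical axis (not along the pixel's ray), 0 where there is no reading), "fovy" (degrees; the focal length in pixels is half the picture's height over the tangent of half this angle, whatever the lens; pixels are square), "cx", "cy" (the principal point, pixels), "eye" and "attitude" of the camera in the world; the wrist camera has in their place "mount" (4x4, takes a point from camera to tool coordinates, whose origin is the TCP and whose axes are the tool frame's). Camera axes: x right, y down, z forward; pixel columns grow to the right and rows downward; lengths in mm; the calibration is good to about 2 mm. A picture is of the moment at which its call begins: read the wrist's pose just before it.
A pose or a line that the arm cannot do raises bot.MotionError and nothing moves.
- bot.finish_job(): hands the job in, once; it reports no verdict.
The state is a dict: "clock": time; "joint_positions": joint angles; "qvel": joint speeds; "effort": joint torques, N m; "ee_pos": TCP position; "tool_rot": TCP orientation; "ft_force": force on the tool from outside, world axes, zero at the start; "moment": the same for the moment, N m; "grip_width": finger opening in mm.
Only numpy, scipy, OpenCV 4.12 (cv2) and the standard library are available. Lean on these libraries where they do the work, as an engineer would, in place of code of your own. Each camera call takes 0.05 s, during which the arm holds its last target. There are 200 camera calls.

### The job

Dry-fit the fired clay lantern in the middle of the banding wheel, one part at a time from the bottom up: the foot, the light chamber, the wide roof, the small roof and last the finial, each seated fully and upright over the boss of the part below. The clay chips easily, so set every part down gently, without dropping or pressing it. Leave the jar, bowl and brush where they are.

Things in the scene. Friction and masses are not known exactly. Their poses are not given: they have to be found in the camera images.
- wheel: Banding wheel of blue-grey iron with thin concentric rings, does not turn or slide: round top 180 mm across, its flat upper face 45 mm above the table. Origin: centre of its underside on the table, under the middle of the top; z up.
- foot: Lantern foot, grey-brown clay, 300 g: square slab 84 by 84 mm, 16 mm tall, with a round neck 46 mm in diameter from 16 to 42 mm height (grip here). Solid flat underside. Top: flat shoulder 46 mm wide at 42 mm (seat of the part above), on it a boss 26 mm wide, 11 mm tall, tapering to 16 mm. Origin: centre of underside; z up its axis. Yaw does not matter; starts upright on the table.
- chamber: Light chamber, same clay, 250 g: upright cylinder, diameter 56 mm, with four dark windows (grip its body). Flat underside, central socket 32 mm wide, 12 to 14 mm deep. Top: flat shoulder 56 mm wide at 56 mm (seat of the part above), on it a boss 26 mm wide, 11 mm tall, tapering to 16 mm. Origin: centre of underside; z up its axis. Yaw does not matter; starts upright on the table.
- roof_wide: Wide roof, same clay, 280 g: ribbed cone, eaves 100 mm across, round neck 46 mm in diameter from 28 to 48 mm height (grip here). Flat underside, central socket 32 mm wide, 12 to 14 mm deep. Top: flat shoulder 46 mm wide at 48 mm (seat of the part above), on it a boss 26 mm wide, 11 mm tall, tapering to 16 mm. Origin: centre of underside; z up its axis. Yaw does not matter; starts upright on the table.
- roof_small: Small roof, same clay, 180 g: ribbed cone, eaves 72 mm across, round neck 46 mm in diameter from 22 to 42 mm height (grip here). Flat underside, central socket 32 mm wide, 12 to 14 mm deep. Top: flat shoulder 46 mm wide at 42 mm (seat of the part above), on it a boss 26 mm wide, 11 mm tall, tapering to 16 mm. Origin: centre of underside; z up its axis. Yaw does not matter; starts upright on the table.
- finial: Finial, same clay, 90 g: base 50 mm across, narrowing to 26 mm, then a round knob 32 mm in diameter from 22 to 48 mm height (grip here), pointed tip at 58 mm, no boss. Flat underside, central socket 32 mm wide, 12 to 14 mm deep. Origin: centre of underside; z up its axis. Yaw does not matter; starts upright on the table.
- jar: Bystander: closed white jar with a black cap, 64 mm wide, 90 mm tall, loose, beyond the wheel. Origin: centre of its underside.
- bowl: Bystander: open white bowl, 100 mm wide, 45 mm tall, loose, beyond the wheel. Origin: centre of its underside.
- brush: Bystander: brush, 200 mm long, lying on the table beyond the wheel, loose. Origin: under its middle, x along its length.
Things that resemble listed ones, but are neither listed nor needed, are in the scene too. Of the things that look like the wheel, the largest one is meant.

How it is judged (in metres and radians):
On the way, in this order (a step that is already met when the one before it is completed fails the run):
1. the foot stands seated on the wheel, let go (horizontal distance between foot and wheel below 0.018 m and z of foot in the frame of wheel between 0.041 and 0.049 m and angle between foot's own z axis and vertical below 0.08 rad and linear speed of foot below 0.02 m/s and angular speed of foot below 0.2 rad/s and contact force between the fingers and foot below 0.3 N), for 0.2 s.
2. the light chamber stands seated on the foot, let go (horizontal distance between chamber and foot below 0.008 m and z of chamber in the frame of foot between 0.038 and 0.046 m and angle between chamber's own z axis and vertical below 0.08 rad and linear speed of chamber below 0.02 m/s and angular speed of chamber below 0.2 rad/s and contact force between the fingers and chamber below 0.3 N), for 0.2 s.
3. the wide roof stands seated on the light chamber, let go (horizontal distance between roof_wide and chamber below 0.008 m and z of roof_wide in the frame of chamber between 0.052 and 0.06 m and angle between roof_wide's own z axis and vertical below 0.08 rad and linear speed of roof_wide below 0.02 m/s and angular speed of roof_wide below 0.2 rad/s and contact force between the fingers and roof_wide below 0.3 N), for 0.2 s.
4. the small roof stands seated on the wide roof, let go (horizontal distance between roof_small and roof_wide below 0.008 m and z of roof_small in the frame of roof_wide between 0.044 and 0.052 m and angle between roof_small's own z axis and vertical below 0.08 rad and linear speed of roof_small below 0.02 m/s and angular speed of roof_small below 0.2 rad/s and contact force between the fingers and roof_small below 0.3 N), for 0.2 s.
5. the finial stands seated on the small roof, let go (horizontal distance between finial and roof_small below 0.008 m and z of finial in the frame of roof_small between 0.038 and 0.046 m and angle between finial's own z axis and vertical below 0.08 rad and linear speed of finial below 0.02 m/s and angular speed of finial below 0.2 rad/s and contact force between the fingers and finial below 0.3 N), for 0.2 s.
At the end, for the whole second after the job is handed in: The foot stands on the wheel within 18 mm of its middle; above it in order the chamber, wide roof, small roof and finial, each resting on the part below (underside within 4 mm of its seat height), its axis within 8 mm of the axis of the part below, upright within 0.08 rad, released and at rest (horizontal distance between foot and wheel below 0.018 m and z of foot in the frame of wheel between 0.041 and 0.049 m and angle between each of foot, chamber, roof_wide, roof_small, finial's own z axis and vertical below 0.08 rad and linear speed of each of foot, chamber, roof_wide, roof_small, finial below 0.02 m/s and angular speed of each of foot, chamber, roof_wide, roof_small, finial below 0.2 rad/s and horizontal distance between chamber and foot below 0.008 m and z of chamber in the frame of foot between 0.038 and 0.046 m and horizontal distance between roof_wide and chamber below 0.008 m and z of roof_wide in the frame of chamber between 0.052 and 0.06 m and horizontal distance between roof_small and roof_wide below 0.008 m and z of roof_small in the frame of roof_wide between 0.044 and 0.052 m and horizontal distance between finial and roof_small below 0.008 m and z of finial in the frame of roof_small between 0.038 and 0.046 m); the robot touches nothing.
It fails at once if the jar is moved more than 20 mm (distance of jar from where it was at the start of the episode above 0.02 m).
It fails at once if the bowl is moved more than 20 mm (distance of bowl from where it was at the start of the episode above 0.02 m).
It fails at once if the brush is moved more than 20 mm (distance of brush from where it was at the start of the episode above 0.02 m).
It fails at once if a part is pressed hard (over 60 N) onto the one below or the wheel (contact force between foot and wheel above 60 N or contact force between chamber and foot above 60 N or contact force between roof_wide and chamber above 60 N or contact force between roof_small and roof_wide above 60 N or contact force between finial and roof_small above 60 N).
It fails at once if a part is dropped: it falls unheld faster than 0.4 m/s (a free fall of about 8 mm) ((linear speed of foot above 0.4 m/s and contact force between the fingers and foot below 0.1 N) or (linear speed of chamber above 0.4 m/s and contact force between the fingers and chamber below 0.1 N) or (linear speed of roof_wide above 0.4 m/s and contact force between the fingers and roof_wide below 0.1 N) or (linear speed of roof_small above 0.4 m/s and contact force between the fingers and roof_small below 0.1 N) or (linear speed of finial above 0.4 m/s and contact force between the fingers and finial below 0.1 N)).
It also fails if it takes over 120 s, if anything falls off the work surface, if the arm or the gripper's body presses on something with over 40 N, if the wrist force passes 120 N, or if a joint passes its speed limit or range.

## Working session

There is one attempt and no reset: what is moved stays moved. The work goes in short steps, each a Python script; the robot and the scene stay as the last script left them, time stands still between calls to the robot, and variables do not carry over. Pictures are saved under pics/ and viewed, about 12 in all and at most 16, crops included, and the job is handed in when it is done.

```bash
ls; mkdir -p pics; python3 - <<'E'
from rig import bot
import cv2,numpy as np
s=bot.read_state();print(s)
for n in("top","side"):
    c=bot.read_camera(n);cv2.imwrite(f"pics/{n}0.png",c["image"]);np.save(f"pics/{n}0.npy",c["depth"])
    print(n,{k:v for k,v in c.items() if k not in("image","depth")})
E
```

```text
pics
{'clock': 0.0, 'joint_positions': array([ 1.15940606e+00,  3.00463106e-01,  1.52161533e+00,  7.88569222e-06,
        1.32065740e+00, -6.65549839e-02]), 'qvel': array([-6.37613108e-05, -1.25498692e-03, -1.20971429e-03, -2.38710892e-05,
       -2.90262359e-04,  9.18931077e-04]), 'effort': array([-1.04709725e-03, -5.43505418e+01, -3.61783397e+01, -1.10014014e-04,
        4.18982352e-03, -2.81319006e-05]), 'ee_pos': array([185.81470394, 517.43288019, 249.71118843]), 'tool_rot': array([-0.57816134,  0.57857677,  0.40645675, -0.40715021]), 'ft_force': array([-0.54121835, -0.28721185, -0.76727608]), 'moment': array([ 0.05885449, -0.00895983,  0.01221631]), 'grip_width': 85.5342592678894}
top {'fovy': 56.54480865743417, 'cx': 275.36164641849535, 'cy': 206.9064340195112, 'eye': array([383.64124853,   8.74540384, 961.73740251]), 'attitude': array([ 0.07517877, -0.6957363 ,  0.71217835, -0.05568795])}
side {'fovy': 45.173621230018995, 'cx': 289.5225105074165, 'cy': 197.78495255070618, 'eye': array([ -49.49639121, -661.11571736,  616.47460409]), 'attitude': array([-0.45812592,  0.81640252, -0.30966945,  0.16647044])}
```

View pics/top0.png

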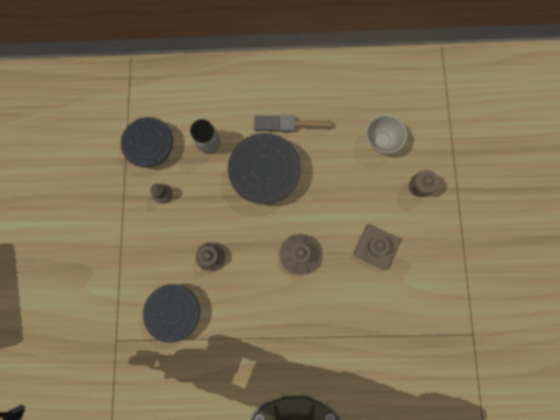

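View pics/side0.png

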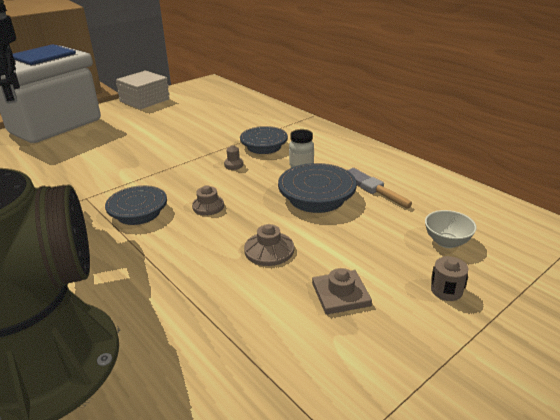

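The top view shows three wheel look-alikes: (264,170), (147,142) and (172,313). The one at (264,170) is the largest, so it is the target. The parts are foot (378,246), chamber (426,183), wide roof (299,254), small roof (210,256) and finial (161,193). Bystanders are jar (205,135), brush (293,124) and bowl (387,135). Next I'll take one close crop and measure from depth.

```bash
cat > h.py <<'E'
from rig import bot
import numpy as np,cv2
from scipy.spatial.transform import Rotation as R
def rot(q): return R.from_quat([q[1],q[2],q[3],q[0]])
def cloud(c,T=None):
    """HxWx3 world points (nan if no depth). T: (R,p) of the tool for the wrist camera"""
    d=c["depth"].astype(float); d=np.where(d>0,d,np.nan); h,w=d.shape
    f=h/2/np.tan(np.radians(c["fovy"])/2)
    v,u=np.mgrid[:h,:w]
    P=np.stack([(u-c["cx"])/f*d,(v-c["cy"])/f*d,d],-1)
    if "eye" in c: return rot(c["attitude"]).apply(P.reshape(-1,3)).reshape(P.shape)+c["eye"]
    M=np.array(c["mount"]); P=P@M[:3,:3].T+M[:3,3]
    return T[0].apply(P.reshape(-1,3)).reshape(P.shape)+T[1]
def circ(xy):
    A=np.c_[2*xy,np.ones(len(xy))]; s=np.linalg.lstsq(A,(xy**2).sum(1),rcond=None)[0]
    return s[:2],np.sqrt(s[2]+s[:2]@s[:2])
E
python3 - <<'E'
from h import *
c=bot.read_camera("top");P=cloud(c)
t=P[60:330,120:460].reshape(-1,3);t=t[np.abs(t[:,2])<12]
A=np.c_[t[:,:2],np.ones(len(t))];print("table plane",np.linalg.lstsq(A,t[:,2],rcond=None)[0],np.nanstd(t[:,2]))
for n,(u,v),r in [("wheel",(264,170),40),("w2",(147,142),30),("w3",(172,313),33),("foot",(378,246),28),("chamber",(426,183),20),("roof_wide",(299,254),24),("roof_small",(210,256),19),("finial",(161,193),15),("jar",(205,135),20),("bowl",(387,135),24)]:
    q=P[v-r:v+r+1,u-r:u+r+1].reshape(-1,3);q=q[np.isfinite(q[:,2])]
    a=q[q[:,2]>8]; zt=np.percentile(a[:,2],98)
    print(n,"zmax",zt.round(1),"bbox",a.min(0)[:2].round(),a.max(0)[:2].round())
    for lo,hi in [(8,20),(20,38),(38,50),(50,62),(62,80)]:
        b=a[(a[:,2]>lo)&(a[:,2]<=hi)]
        if len(b)>8: 
            (x,y),rr=cv2.minEnclosingCircle(b[:,:2].astype(np.float32)); print("   ",lo,hi,len(b),b.mean(0).round(1),"enc",round(x,1),round(y,1),round(rr,1))
im=c["image"][90:345,110:450];cv2.imwrite("pics/crop.png",cv2.convertScaleAbs(cv2.resize(im,None,fx=2.35,fy=2.35,interpolation=cv2.INTER_CUBIC),alpha=1.5))
E
```

```text
table plane [-3.37587258e-04  4.18582350e-04  1.03569658e+00] 1.871915124451342
wheel zmax 49.2 bbox [566. -30.] [766. 146.]
    8 20 33 [762.1  11.4  11.4] enc 763.9 23.7 42.6
    20 38 18 [582.2  51.1  36.2] enc 614.7 45.6 78.3
    38 50 4063 [654.2  58.1  45.7] enc 656.2 58.7 90.2
    50 62 21 [649.2  61.3  50.6] enc 653.8 56.0 87.1
w2 zmax 37.5 bbox [670. 289.] [803. 421.]
    20 38 2072 [734.7 354.   34. ] enc 736.9 354.5 67.3
    38 50 19 [735.  352.9  38.6] enc 734.2 354.3 62.4
w3 zmax 37.6 bbox [249. 214.] [380. 346.]
    20 38 2601 [315.2 279.6  34.2] enc 316.1 280.4 66.7
    38 50 36 [319.7 280.7  38.5] enc 318.1 284.2 59.9
foot zmax 53.8 bbox [ 405. -263.] [ 513. -153.]
    8 20 886 [ 458.5 -205.5   16.4] enc 459.4 -207.7 57.6
    20 38 53 [ 457.  -198.9   26.3] enc 459.1 -209.3 54.2
    38 50 247 [ 459.6 -207.1   43.1] enc 459.4 -208.1 23.4
    50 62 64 [ 459.2 -207.8   53.1] enc 459.0 -208.4 11.3
chamber zmax 68.6 bbox [ 580. -354.] [ 636. -298.]
    8 20 39 [ 595.4 -309.5   14.3] enc 601.4 -319.4 26.4
    20 38 69 [ 595.5 -309.1   29.7] enc 603.4 -321.4 28.6
    38 50 5
[... 798 characters left out ...]

    20 38 47 [600.4 311.7  26.5] enc 605.5 317.9 20.5
    38 50 50 [602.2 316.4  45.9] enc 606.2 319.9 16.7
    50 62 106 [606.1 317.9  54.3] enc 606.7 318.6 15.4
jar zmax 93.6 bbox [707. 171.] [768. 232.]
    8 20 37 [717.9 191.1  14.2] enc 730.4 197.2 30.0
    20 38 67 [717.4 191.3  29. ] enc 734.1 200.1 31.6
    38 50 51 [719.1 191.6  44.8] enc 738.8 202.8 32.2
    50 62 71 [719.  193.8  56.6] enc 735.5 201.6 31.1
    62 80 112 [722.8 193.5  68. ] enc 737.4 202.0 30.5
bowl zmax 47.2 bbox [ 684. -293.] [ 784. -194.]
    8 20 383 [ 738.  -246.7   13.7] enc 734.8 -243.7 36.5
    20 38 361 [ 747.  -253.5   27.8] enc 733.0 -243.3 45.8
    38 50 308 [ 740.2 -247.9   43.8] enc 733.7 -243.1 49.8
```

View pics/crop.png

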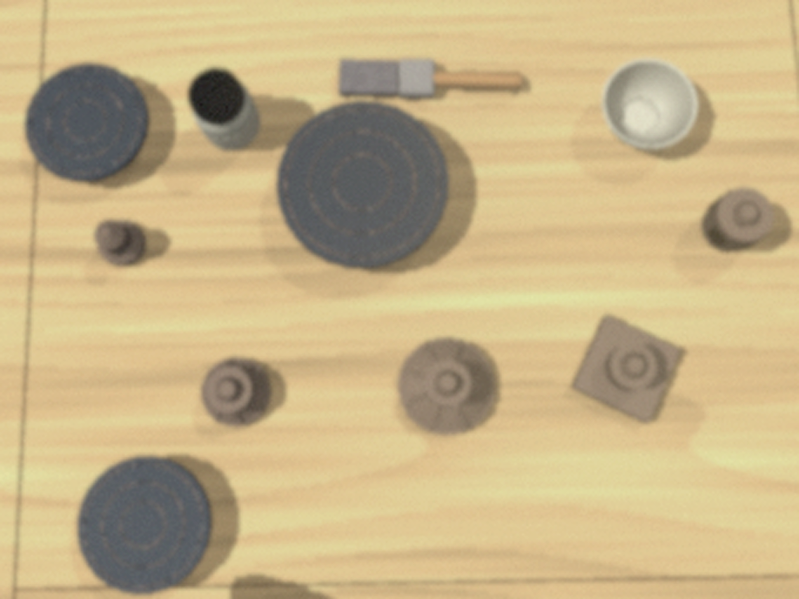

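The crop confirms it: the largest ringed wheel is at crop (362,185), with the two smaller decoys to its left and the five parts as listed. Depth gives a wheel radius of 90 mm and a top at z of about 45 mm. All part sizes and heights match within about 1–2 mm. Next I'll check the IK for a single common yaw and look from the wrist above the foot.

```bash
cat >> h.py <<'E'
def Q(a):
    x=np.array([np.cos(a),np.sin(a),0]);y=np.array([0,0,-1.]);q=R.from_matrix(np.c_[x,y,np.cross(x,y)]).as_quat();return np.array([q[3],q[0],q[1],q[2]])
def tool():
    s=bot.read_state();return rot(s["tool_rot"]),np.array(s["ee_pos"])
POS=dict(foot=(459.2,-208.1),chamber=(608,-326.2),roof_wide=(446.6,-23.1),roof_small=(445.4,195),finial=(606.5,318.7),wheel=(656,58.6))
E
python3 - <<'E'
from h import *
print("tip",bot.tip_reach, "x dir",rot(bot.read_state()["tool_rot"]).as_matrix().round(2).tolist())
for a in np.arange(-180,180,30):
    r=[]
    for n,p in POS.items():
        for z in (40,200,400):
            q=bot.ik([*p,z],Q(np.radians(a)));r.append(None if q is None else q[5])
    if None not in r: print(a,min(r),max(r))
    else: print(a,[None if k is None else round(k,1) for k in r])
E
```

```text
tip 19.0 x dir [[0.34, -0.0, -0.94], [0.94, -0.0, 0.34], [-0.0, -1.0, 0.0]]
-180 [None, None, None, None, None, None, None, None, None, None, None, None, None, None, None, None, None, None]
-150 [np.float64(2.1), np.float64(2.1), np.float64(2.1), np.float64(2.1), np.float64(2.1), np.float64(2.1), np.float64(2.5), np.float64(2.5), np.float64(2.5), None, None, None, None, None, None, None, None, None]
-120 1.5488953707717998 2.524768181774851
-90 1.0252965951735016 2.001169406176553
-60 0.5016978195752024 1.4775706305782537
-30 -0.021900956023096718 0.9539718549799554
0 -0.5454997316213954 0.43037307938165625
30 -1.0690985072196941 -0.09322569621664245
60 -1.592697282817993 -0.6168244718149412
90 -2.116296058416292 -1.1404232474132403
120 [None, None, None, None, None, None, np.float64(-2.2), np.float64(-2.2), np.float64(-2.2), np.float64(-1.8), np.float64(-1.8), np.float64(-1.8), np.float64(-1.7), np.float64(-1.7), np.float64(-1.7), np.float64(-2.1), np.float64(-2.1), np.float64(-2.1)]
150 [None, None, None, None, None, None, None, None, None, np.float64(-2.3), np.float64(-2.3), np.float64(-2.3), np.float64(-2.2), np.float64(-2.2), np.float64(-2.2), None, None, None]
```

```bash
python3 - <<'E'
from h import *
bot.move_to([*POS["foot"],250],Q(0))
T=tool();c=bot.read_camera("wrist");print(np.array(c["mount"]).round(3),c["fovy"],T[1],bot.read_state()["clock"])
P=cloud(c,T);np.save("pics/P.npy",P);cv2.imwrite("pics/wf.png",c["image"])
z=P[...,2]
for lo,hi in [(12,22),(39,47),(50,58)]:
    m=(z>lo)&(z<hi)&(np.hypot(P[...,0]-459,P[...,1]+208)<70);b=P[m]
    v,u=np.nonzero(m);(x,y),r=cv2.minEnclosingCircle(b[:,:2].astype(np.float32));print(lo,hi,len(b),b.mean(0).round(1),x,y,r,u.mean(),v.mean())
E
```

```text
[[ 1.0000e+00  1.0000e-03 -0.0000e+00  2.9400e-01]
 [ 0.0000e+00 -3.2500e-01  9.4600e-01 -1.2372e+02]
 [ 0.0000e+00 -9.4600e-01 -3.2500e-01  8.2886e+01]
 [ 0.0000e+00  0.0000e+00  0.0000e+00  1.0000e+00]] 60.36187953450487 [ 459.44488007 -207.58040933  250.00306882] 2.9333
12 22 4719 [ 459.1 -204.1   16. ] 459.04400634765625 -208.60748291015625 58.099098205566406 280.77495232040684 166.5598643780462
39 47 1307 [ 458.9 -207.6   42.2] 459.1927490234375 -208.949951171875 23.18256950378418 280.51568477429225 176.69013006886
50 58 363 [ 459.2 -208.    52.5] 459.17950439453125 -208.4562530517578 10.541597366333008 280.74380165289256 180.06887052341597
```

View pics/wf.png

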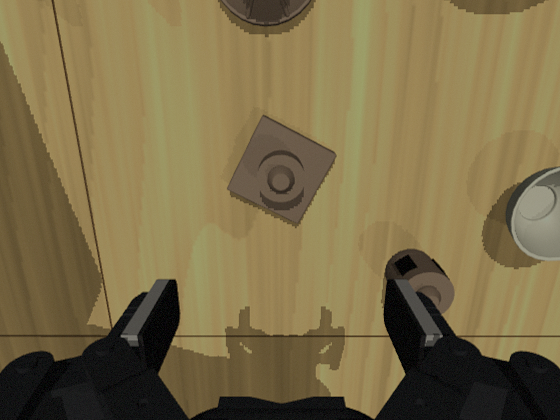

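The wrist view shows the foot's boss at (281,180). The measured position (459.2,-208.5) agrees with the top camera to 0.5 mm. I'll pick up the foot and set it on the wheel.

```bash
cat >> h.py <<'E'
def boss(xy,ztop,r,tag=None):
    """centre of the layer whose top is at ztop, near xy, from the wrist camera"""
    T=tool();c=bot.read_camera("wrist");P=cloud(c,T)
    if tag: cv2.imwrite(f"pics/{tag}.png",c["image"])
    m=(np.abs(P[...,2]-ztop)<4)&(np.hypot(P[...,0]-xy[0],P[...,1]-xy[1])<r)
    b=P[m];(x,y),rr=cv2.minEnclosingCircle(b[:,:2].astype(np.float32))
    print("layer",ztop,len(b),"mean",b.mean(0).round(1),"enc",round(x,1),round(y,1),round(rr,1));return np.array([x,y]),rr
def F(): return np.array(bot.read_state()["ft_force"]).round(1)
def pick(xy,zg,width,force=40):
    bot.move_gripper(min(85,width+28))
    p=tool()[1]
    bot.servo_line([*xy,p[2]],speed=150)
    bot.servo_line([*xy,zg+25],speed=200)
    hit=bot.servo_line([*xy,zg],speed=40,until_force=5)
    print("down",hit,tool()[1].round(1),F())
    bot.move_gripper(width-8,grip_force=force)
    s=bot.read_state();print("grip",s["grip_width"],F(),tool()[1].round(1))
    if abs(s["grip_width"]-width)>4: raise SystemExit("grip width wrong")
    bot.servo_line([*xy,zg+15],speed=60);print("lifted",bot.read_state()["grip_width"],F())
def place(xy,zt,width,zsafe,speed=10):
    """zt: TCP z at which the part should be seated"""
    p=tool()[1]
    bot.servo_line([p[0],p[1],zsafe],speed=200)
    bot.servo_line([*xy,zsafe],speed=200)
    bot.servo_line([*xy,zt+10],speed=120);bot.dwell(.3);f0=F()
    hit=bot.servo_line([*xy,zt-4],speed=speed,until_force=3)
    z=tool()[1];print("place",hit,"z",z.round(1),"expected",zt,f0,F(),"clock",bot.read_state()["clock"])
    return hit and abs(z[2]-zt)<3
def release(width,up):
    bot.move_gripper(min(85,width+10));bot.dwell(.2);bot.move_gripper(min(85,width+28));bot.dwell(.2)
    p=tool()[1];print("released",F(),p.round(1));bot.servo_line([p[0],p[1],p[2]+30],speed=80);bot.servo_line([p[0],p[1],up],speed=200)
E
python3 - <<'E'
from h import *
pick((459.2,-208.5),36,46)
if place(POS["wheel"],45+36,46,180): release(46,260)
w,_=boss(POS["wheel"],45,100,"w1"); boss(POS["wheel"],87,40);boss(POS["wheel"],97,40)
E
```

```text
down False [ 459.3 -208.5   36.1] [ 0.2  0.3 -0.3]
grip 44.65327866373634 [-1.9  0.8  4.9] [ 459.4 -208.6   36.5]
lifted 44.902978417448836 [-0.6  1.  -4. ]
place True z [656.   58.6  81.5] expected 81 [-0.2  0.5 -3.4] [-1.4 -0.2  5.6] clock 10.8083
released [-0.4  1.6  0. ] [655.3  58.6  80.3]
layer 45 18540 mean [654.8  66.8  45. ] enc 655.3 57.9 89.8
layer 87 1567 mean [656.3  59.9  87.1] enc 656.2 58.3 23.2
layer 97 565 mean [656.2  59.4  96.7] enc 655.8 58.6 12.1
```

View pics/w1.png

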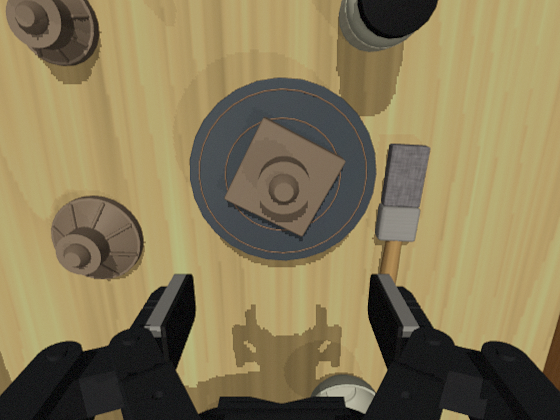

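The foot stands upright in the middle of the wheel, boss at (284,188), shoulder at z 87.1 and within 1 mm of the wheel centre. The chamber is next.

```bash
python3 - <<'E'
from h import *
bot.move_to([*POS["chamber"],260],Q(0))
a,_=boss(POS["chamber"],56,40,"c1");b,_=boss(POS["chamber"],66.5,40)
xy=(a+b)/2
if np.hypot(*(xy-POS["chamber"]))>4: raise SystemExit("check")
pick(xy,38,56)
if place((656.1,58.4),87+38,56,240): release(56,320)
boss((656,58.5),143,40,"w2");boss((656,58.5),153,40);print(bot.read_state()["clock"])
E
```

```text
layer 56 2175 mean [ 607.2 -326.6   56. ] enc 607.2 -328.1 28.3
layer 66.5 442 mean [ 607.1 -327.    65.9] enc 607.1 -327.3 11.6
down False [ 607.2 -327.8   38.2] [ 0.5 -0.5 -0.1]
grip 54.81959402406293 [0.4 1.1 3.4] [ 607.4 -327.9   38.5]
lifted 55.33227559801775 [-0.4  0.1 -2.8]
place True z [656.1  58.4 125.5] expected 125 [-0.6  0.4 -3.1] [-0.7  0.6  5.2] clock 23.5583
released [-0.4  0.3 -0.1] [655.5  58.4 124.3]
layer 143 2573 mean [656.3  59.6 143.1] enc 656.4 58.1 28.2
layer 153 548 mean [656.3  59.4 152.7] enc 656.5 58.5 11.7
26.15
```

View pics/w2.png

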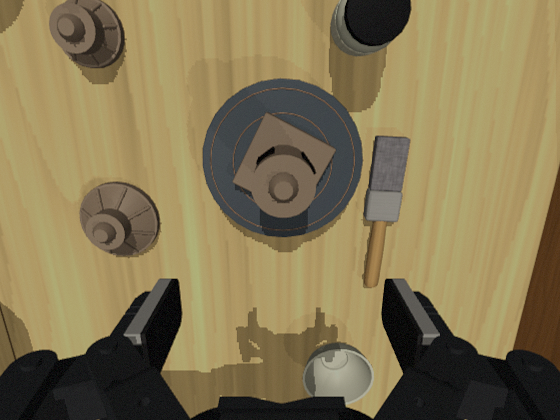

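The chamber is seated upright (boss at (283,188), shoulder z 143.1, within 0.5 mm of the foot axis). Now the wide roof, then the small roof if the checks pass.

```bash
cat > roof.py <<'E'
from h import *
import sys
def do(n,h,zbase,target,tag):
    bot.move_to([*POS[n],zbase+200 if n!="finial" else 300],Q(0)) if False else None
    p=tool()[1]; bot.servo_line([*POS[n],p[2]],speed=220); bot.servo_line([*POS[n],250],speed=200)
    a,_=boss(POS[n],h,40);b,_=boss(POS[n],h+10,40);xy=(a+b)/2
    if np.hypot(*(xy-POS[n]))>4: raise SystemExit("check")
    pick(xy,h-1,46)
    if not place(target,zbase+h-1,46,zbase+h+70): raise SystemExit("not seated")
    release(46,zbase+h+180)
    a,ra=boss(target,zbase+h,40,tag);b,rb=boss(target,zbase+h+10,40);print(bot.read_state()["clock"])
    return (a+b)/2
E
python3 - <<'E'
from roof import *
print(do("roof_wide",48,143,(656.4,58.4),"w3"))
E
```

```text
layer 48 1320 mean [445.6 -22.2  48.1] enc 445.2 -23.7 23.2
layer 58 471 mean [445.5 -22.5  57.8] enc 445.2 -22.8 12.1
down False [445.3 -23.3  47. ] [-0.1 -0.2  0.1]
grip 44.59117666631829 [-2.4 -0.4  6. ] [445.3 -23.3  47.4]
lifted 44.25219017163827 [-0.5  0.9 -3.1]
place True z [656.4  58.4 190.5] expected 190 [-0.7 -0.8 -3.1] [-0.7  0.2  5.5] clock 35.3167
released [0.2 0.5 0.2] [655.9  58.4 189.3]
layer 191 1507 mean [656.7  59.4 191.1] enc 656.6 57.8 23.2
layer 201 535 mean [656.8  59.1 200.7] enc 656.5 58.1 11.9
37.8417
[656.52355957  57.96645927]
```

View pics/w3.png

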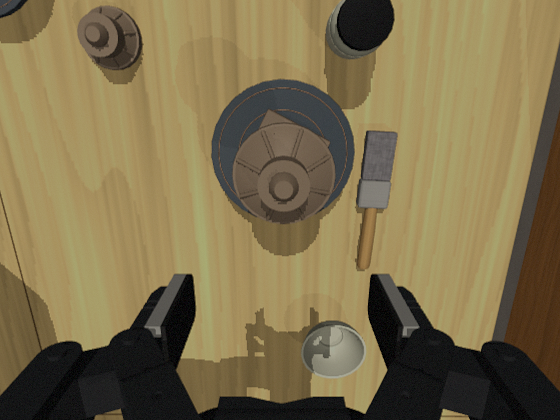

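The wide roof is seated level (boss at (284,187), z 191.1). Small roof next.

```bash
python3 - <<'E'
from roof import *
print(do("roof_small",42,191,(656.5,58.1),"w4"))
E
```

```text
layer 42 1274 mean [444.4 196.   42.1] enc 444.5 194.7 23.1
layer 52 449 mean [444.3 195.7  51.8] enc 443.9 195.0 12.1
down False [444.3 194.9  41.1] [ 0.   0.2 -0.5]
grip 44.48460896732673 [-1.5 -0.3  4.4] [444.4 194.9  41.5]
lifted 44.16791399601132 [ 0.3 -0.8 -1.9]
place True z [656.5  58.1 232.5] expected 232 [ 1.2  0.6 -1.4] [0.2 1.  5.6] clock 47.75
released [-0.1  0.7  0. ] [656.2  58.1 231.5]
layer 233 1504 mean [656.9  59.4 233.1] enc 656.8 57.6 23.3
layer 243 539 mean [656.8  58.8 242.8] enc 656.9 58.4 12.3
50.275
[656.82556152  57.98003006]
```

View pics/w4.png

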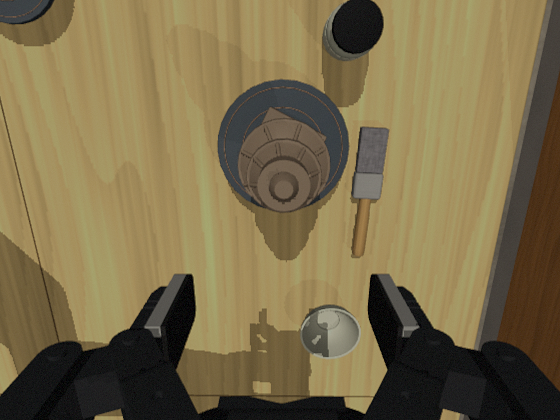

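The small roof is seated (boss at (284,187), z 233.1). The finial is the last part.

```bash
python3 - <<'E'
from h import *
p=POS["finial"];z=tool()[1][2]
bot.servo_line([*p,z],speed=220);bot.servo_line([*p,250],speed=200)
boss(p,55,30);a,ra=boss(p,46,30);b,rb=boss(p,3.5+4,32,"f1")
if np.hypot(*(a-p))>4: raise SystemExit("check")
pick(a,40,32,30)
t=(656.8,58.0)
if place(t,233+40,32,360): release(32,430)
boss(t,279,30,"w5");boss(t,289,30);print(bot.read_state()["clock"])
E
```

```text
layer 55 529 mean [605.8 320.5  54.4] enc 606.4 319.8 13.8
layer 46 282 mean [605.9 323.   48.4] enc 605.9 319.5 16.2
layer 7.5 56 mean [606.6 338.6   7.6] enc 605.8 319.6 25.1
down False [606.  319.5  40.2] [ 0.7  1.1 -0.3]
grip 30.93492381092997 [0.1 0.  2.9] [606.1 319.5  40.5]
lifted 31.184015459280037 [ 0.1  0.5 -0.7]
place True z [656.9  58.  273.3] expected 273 [ 0.4 -0.1 -0.5] [0.1 0.1 4.9] clock 61.0917
released [ 0.6 -0.1 -0.1] [656.6  58.  272.5]
layer 279 413 mean [657.1  61.8 281.2] enc 657.1 58.3 16.1
layer 289 609 mean [657.2  58.8 288.1] enc 657.1 58.0 12.0
63.4917
```

View pics/w5.png

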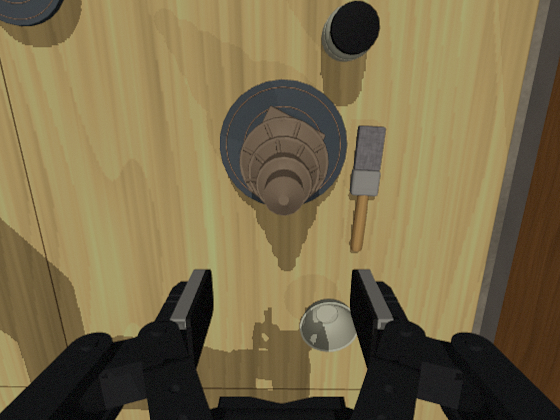

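The finial sits upright on top (tip at (284,200)). I'll check the whole stack once from the side camera.

```bash
python3 - <<'E'
from h import *
bot.servo_line([450,58,430],speed=200)
c=bot.read_camera("side");cv2.imwrite("pics/s5.png",cv2.resize(c["image"][60:260,220:500],None,fx=2.5,fy=2.5))
E
```

```text
(no output)
```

View pics/s5.png

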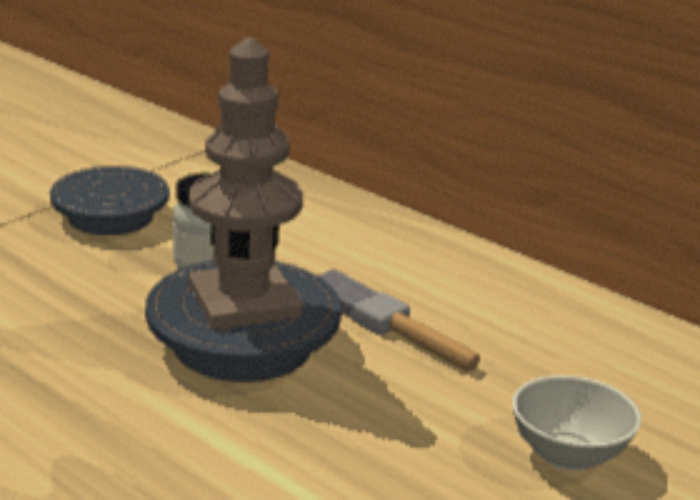

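The side view shows the full stack straight and in order, from (245,300) up to the tip at (249,42). Jar, brush and bowl look undisturbed.

```bash
python3 -c "
from rig import bot
print(bot.read_state()['clock']);bot.finish_job()"
```

```text
64.725
the job is handed in; nothing more can be done
```

The lantern is dry-fitted on the largest wheel in order (foot, chamber, wide roof, small roof, finial), and I handed the job in at 64.7 s of the 120 s allowed.

- **Seating:** each part stopped on light contact (about 5–9 N) within 0.5 mm of its expected height. Afterwards the wrist camera put each shoulder and the finial tip within about 0.5 mm of the right height. Each axis was within about 1 mm of the part below, and the foot within about 1 mm of the wheel's middle.
- **Final look:** the side view showed the stack straight and clear of the arm, with jar, bowl and brush apparently where they started. I judged the bystanders by eye and did not re-measure them. No check failed or disagreed.

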